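Rock a tool battery into its charging cradle

ROBOT

A 6-joint arm with a two-finger parallel gripper is mounted at the origin on the work surface. World frame = base frame: x ahead of the robot, y to its left, z up, the work surface at z = 0. Lengths are in mm, angles in rad, forces in N, time in s.
With the tool pointing down it reaches from about 350 to 975 mm from the base axis. Payload 7.1 kg.
Tool frame: the origin (TCP) lies at the very end of the fingers, on their centre line; the grasp point (between the pads) lies 19 mm behind it (ctrl.tcp_to_grasp is the distance from the TCP to the grasp point, in mm); z points along the fingers, x is the direction in which the jaws open and shut, and the axes are right-handed (so a half turn about z gives the same grasp; the last joint's range is limited). The gripper opens to 88 mm and grips with 3 to 60 N. Pads are 20 mm wide; open, the fingers measure 115 mm over their backs; the gripper's body (75 mm by 178 mm) begins 61 mm behind the grasp point.
Start: joints at [1.298, 0.423, 1.63, -0, 1.089, -0.019], TCP at [156.896, 604.97, 198.275] pointing down, gripper open.
Joint ranges: [-3, 3], [-0.9, 2.11], [0.09, 2.58], [-1.31, 4.45], [0.11, 2.69], [-2.54, 2.54]. Speed limits (rad/s): [2.39, 2.39, 3.01, 3.14, 3.14, 3.14].

INTERFACE

Orientations are given as a rotation vector (axis times angle).
In Python, from workcell import get_obs, viewer, ctrl, masks_of gives the robot as it stands. The module is installed in compiled form; this text tells all that it offers.
- The arm moves only by the shell command python3 -m inch 'ROWS'. ROWS is JSON, a list of rows, each an object of numbers: "tx", "ty", "tz": the shift along the tool's x, y, z in cm; "ax", "ay", "az": the turn, a rotation vector about the tool's x, y, z in degrees; "jaw": the opening, from 0 (shut) to 1 (fully open). In form: [{"tx": .., "ty": .., "tz": .., "ax": .., "ay": .., "az": .., "jaw": ..}, ...]. A call has 1 to 12 rows; each row shifts and turns the commanded pose from where the row before left it, along the tool's axes as they then stand; what a row does not reach is not made up. A row lasts 1/8 s, in which the tool goes at most 62.5 mm and 10.7 degrees, less where a joint would pass 70% of its speed; a pose out of reach is approached as far as the arm can. A call is refused whole if a number of a shift passes 6.25 or a number of a turn 10.7, either way. A call with a gripper value outside its range is refused whole. The fingers move at their own pace and stop on an object; the grip force is fixed at half the most. Time passes only in rows, so rows that do not move let the fingers close. It gives the time, the measured TCP pose, the force and the opening at its end, in the units of the state.
- get_obs(): the state, without advancing time (a new reading comes with each control period).
- viewer.get_image(name): name is "scene" or "top"; returns (picture, depth): 420x560x3 uint8, red, green, blue; 420x560 float32, mm along the optical axis (not along the pixel's ray), 0 where there is no reading.
- viewer.get_calibration(name): a dict with "fx", "fy", "cx", "cy" (pixels), "rvec" (rotation vector, rad) and "tvec" (3), from world to camera coordinates, as OpenCV has them. Camera axes: x right, y down, z forward; pixel columns grow to the right and rows downward; lengths in mm; the calibration is good to about 2 mm. A picture is of the moment at which its call begins. get_calibration takes no time and is no camera call.
- ctrl.close_job(): hands the job in, once; it reports no verdict.
Trained networks look in the newest picture that a camera, given by its name, has taken for a name from the list of things; names that differ only in an ending like _2 or _b are one class to them, and where a whole thing is asked for, a point or a joint stands for the part that bears it (a point fixed in the world has none). Each returns a list of dicts, best first, with "score" (0 to 1); they miss things now and then, are a little off and sometimes report something else, mostly with a low value. They report only what shows in the picture. A call takes as long as a camera call.
- masks_of(camera, thing): "pixels" (420x560 bool, what is visible of it) and "location" ([column, row] in pixels, amid what is visible of it).
The state is a dict: "t": time; "qpos": joint angles; "qvel": joint speeds; "joint_torque": joint torques, N m; "ee_pos": TCP position; "orientation": TCP orientation; "ft_force": force on the tool from outside, world axes, zero at the start; "moment": the same for the moment, N m; "width": finger opening in mm.
Only numpy, scipy, OpenCV 4.12 (cv2) and the standard library are available. Lean on these libraries where they do the work, as an engineer would, in place of code of your own. Each camera call takes 0.05 s, during which the arm holds its last target. There are 200 camera calls.

TASK

Put the loose cordless-tool battery with the tongue into the charging cradle: hook the tongue under the cradle's lip with the other end still raised, rock that end down and press it past the spring catch until the battery clicks in flat. The cradle's pocket is clamped a little off and higher than it measures, so find it by feel and never force it (a push of 25 N is plenty), and do not displace the other things on the bench. Finish with the battery flat in the pocket and let go.

Things in the scene. Friction and masses are not known exactly. Their poses are not given: they have to be found in the camera images.
- battery_mid (a point): Centre (mm; 27 over the underside) of the battery to load: a loose black block, 0.3 to 0.55 kg, standing on its underside. x points from its tongue end to its heel end, z up. Body 80 long (x -42 to +38), 50 wide (y), 54 high. Grasp it across the 50 width; parts more than 20 above its underside stay above the cradle's walls when seated.
- battery_tongue (a point): Middle of the bottom edge of the tongue's tip: 51 mm in -x and 27 below battery_mid, same axes. The tongue is a low plate on the battery's -x end, flush with the underside: 9 long, 34 wide, 6 thick.
- battery_heel (a point): Middle of the bottom edge of the battery's heel (+x) end: 42 mm in +x and 27 below battery_mid, same axes. A low ledge, flush with the underside, runs across this end: 4 long (x 38 to 42), 50 wide, 6 high.
- pocket (a point): A point on the cradle's fixed tray, 18 mm over the bench: where the middle of the liner's pocket floor is when the liner sits central and lowest. Really the liner is clamped 0 to 12 higher, up to 6 aside (y) and up to 4 along x, unknown, to be felt; not turned. x points from the lip end (nearer the robot) to the catch end, z up; the seated battery has the same axes.
- lip_end (a point): Point on the tray below-inside the lip: pocket x -43, 11 mm up (if the liner is central, lowest). In the liner's own frame: pocket x -43 to +43, 51.5 wide, 18 deep. The lip crosses its -x end, 11 to 15 above the pocket floor, inner face at x -43; the slot under it runs to x -54. With heel raised 20 degrees and tongue tip on the floor the tip goes to x -47, then -51 as the heel sinks.
- catch_end (a point): Point on the tray at pocket x +43, 10.4 mm up (liner lowest, central). There the liner's spring catch, a steel bar along y, 12 thick, stands 2.5 out of the pocket's end wall, 10.4 above its floor; it yields 6 in +x (3 N, +0.9 N per mm). The battery's ledge rests on it, heel 12 to 16 up, until 5 to 15 N down on the heel takes it past with a click; it then holds.
- cradle: The charging cradle: a black tray 172 x 108 x 17 mm fixed to the bench, holding a firmly clamped grey liner 140 x 84 with the pocket, its rim 36 to 48 above the bench. The inner top edges of the pocket's long walls and catch end have a 6 mm 45-degree chamfer. Origin at the centre of the tray's underside, 18 below the pocket point, same axes.
- battery: The same battery as battery_mid; origin at the centre of its underside, same axes.
- big_pack: Bystander: a larger loose battery pack, 100 x 66 x 78, no tongue; leave it alone (origin at the centre of its underside, sizes in mm).
- plywood_stack: Bystander: loose stack of plywood squares, 110 x 110 x 30; leave it alone (origin at the centre of its underside, sizes in mm).
- offcut: Bystander: loose pine strip, 140 x 30 x 20; leave it alone (origin at the centre of its underside, sizes in mm).
- tape_roll: Bystander: loose cardboard ring, 52 across, 20 high; leave it alone (origin at the centre of its underside, sizes in mm).
- screw_jar: Bystander: loose jar of 60 diameter, 75 high; leave it alone (origin at the centre of its underside, sizes in mm).
- carton: Bystander: loose cardboard carton, 80 x 120 x 70; leave it alone (origin at the centre of its underside, sizes in mm).
- screwdriver: Bystander: loose screwdriver lying along its x; leave it alone (origin at the centre of its underside, sizes in mm).

How it is judged (in metres and radians):
On the way:
1. the battery's tongue is in under the lip end of the cradle while its heel end is still raised (tilted more than 6 degrees) (x of battery_tongue in the frame of pocket below -0.0425 m and z of battery_tongue in the frame of pocket between -0.003 and 0.0165 m and horizontal distance between battery_tongue and pocket below 0.06 m and angle between battery_mid's own z axis and vertical above 0.105 rad), for 0.1 s.
At the end, for the whole second after the job is handed in: The battery sits flat in the liner's pocket, past the catch (tilt under 2.3 degrees, in line with the pocket within 3.4 degrees, at pocket-floor height wherever the liner is clamped), its tongue under the lip (tip at pocket x -56.5 to -45.5 mm), at rest (angle between battery_mid's own z axis and vertical below 0.04 rad and z of battery_mid in the frame of pocket between 0.024 and 0.0415 m and y of battery_mid in the frame of pocket between -0.008 and 0.008 m and angle between the x axis of battery_mid and the x axis of pocket, either way round below 0.06 rad and x of battery_tongue in the frame of pocket between -0.0565 and -0.0455 m and linear speed of battery below 0.01 m/s); the robot touches nothing.
It fails at once if the battery is pressed against the cradle with more than 50 N (contact force between battery and cradle above 50 N).
It fails at once if one of the other things on the bench is moved by more than 25 mm (distance of any of big_pack, plywood_stack, offcut, tape_roll, screw_jar, carton, screwdriver from where it was at the start of the episode above 0.025 m).
It also fails if it takes over 72 s, if anything falls off the work surface, if the arm or the gripper's body presses on something with over 40 N, if the wrist force passes 120 N, or if a joint passes its speed limit or range.

## Working session

There is one attempt and no reset: what is moved stays moved. The work goes in short steps, Python scripts to look and compute and a shell command to move; the robot and the scene stay as the last step left them, time stands still between calls to the robot, and variables do not carry over. Pictures are saved under pics/ and viewed, about 8 in all and at most 12, crops included, and the job is handed in when it is done.

```bash
mkdir -p pics
cat > h.py <<'E'
import numpy as np, cv2
from workcell import get_obs, viewer, ctrl, masks_of
def cloud(name,depth):
    c=viewer.get_calibration(name); R=cv2.Rodrigues(np.array(c["rvec"],float))[0]; t=np.array(c["tvec"],float).ravel()
    v,u=np.mgrid[:420,:560]; P=np.stack([(u-c["cx"])/c["fx"]*depth,(v-c["cy"])/c["fy"]*depth,depth],-1)
    return (P-t)@R   # world
E
python3 - <<'E'
from h import *
for n in("scene","top"):
    im,d=viewer.get_image(n); cv2.imwrite(f"pics/{n}0.png",im[...,::-1]); W=cloud(n,d)
    for th in("battery","cradle","big_pack","plywood_stack","offcut","tape_roll","screw_jar","carton","screwdriver"):
        for m in masks_of(n,th)[:2]:
            p=W[m["pixels"]&(d>0)]
            if len(p)==0: continue
            q=p[p[:,2]>np.percentile(p[:,2],95)-8]
            r=cv2.minAreaRect(q[:,:2].astype(np.float32))
            print(n,th,round(m["score"],2),np.round(m["location"]),"top z",np.round(np.percentile(p[:,2],[5,95])),"rect",np.round(r[0]),np.round(r[1]),round(r[2],1))
print(get_obs())
E
```

```text
scene battery 0.77 [360. 213.] top z [ 3. 56.] rect [500. 185.] [87. 51.] 20.8
scene battery 0.3 [109. 201.] top z [ 4. 71.] rect [ 668. -471.] [ 85. 124.] 0.5
scene cradle 0.64 [202. 196.] top z [ 2. 42.] rect [ 522. -240.] [150.  84.] 20.5
scene big_pack 0.87 [269. 255.] top z [ 7. 78.] rect [735.  18.] [ 60. 101.] 85.3
scene plywood_stack 0.92 [450. 242.] top z [ 8. 31.] rect [522. 426.] [123. 117.] 20.8
scene offcut 0.74 [179. 243.] top z [ 3. 21.] rect [ 746. -216.] [ 36. 140.] 50.6
scene tape_roll 0.69 [288. 212.] top z [ 1. 21.] rect [543.   3.] [50. 50.] 76.6
scene tape_roll 0.19 [210. 193.] top z [ 1. 42.] rect [ 523. -239.] [148.  84.] 20.5
scene screw_jar 0.61 [149. 153.] top z [ 3. 75.] rect [ 439. -463.] [63. 49.] 29.4
scene carton 0.53 [363. 214.] top z [ 3. 56.] rect [500. 185.] [87. 51.] 20.8
scene screwdriver 0.75 [356. 303.] top z [10. 26.] rect [807. 236.] [ 23. 111.] 67.5
top battery 0.8 [221. 238.] top z [ 1. 57.] rect [497. 184.] [80. 50.] 20.6
top cradle 0.56 [354. 228.] top z [ 1. 43.] rect [ 517. -243.] [140.  85.] 20.3
top big_pack 0.73 [270. 165.] top z [54
[... 740 characters left out ...]
 [807. 231.] [24. 99.] 66.6
{'t': 1.0, 'qpos': array([ 1.29798481e+00,  4.23068332e-01,  1.62987267e+00,  8.49486336e-06,
        1.08860592e+00, -1.89986814e-02]), 'qvel': array([ 8.33618949e-04, -5.23265824e-05, -1.56598248e-03, -6.30165735e-04,
       -5.92218252e-04,  2.15003418e-04]), 'joint_torque': array([ 4.00708068e-04, -5.44572830e+01, -2.74050289e+01,  6.46006619e-02,
        1.67904975e-02, -2.42008457e-05]), 'ee_pos': array([156.90781595, 604.98595174, 198.30560917]), 'orientation': array([-2.48471353e+00, -1.92239269e+00, -5.05818241e-05]), 'ft_force': array([0.4254546 , 0.12333592, 0.69497897]), 'moment': array([0.00080996, 0.02086784, 0.02067078]), 'width': 87.58138175648051}
```

Run:
```python
import cv2,numpy as np
a=cv2.imread("pics/top0.png");b=cv2.imread("pics/scene0.png")
f=lambda i,x,y:cv2.resize(i[y:y+75,x:x+100],(400,300),interpolation=cv2.INTER_CUBIC)
cv2.imwrite("pics/c1.png",np.vstack([np.hstack([f(a,175,200),f(a,305,190)]),np.hstack([f(b,310,175),f(b,155,160)])]))
```

```text
(no output)
```

View pics/c1.png

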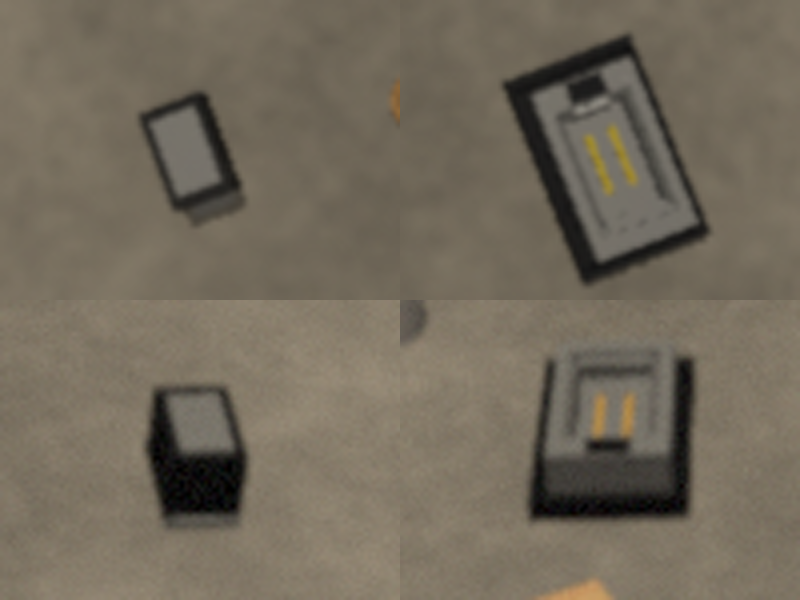

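View pics/scene0.png

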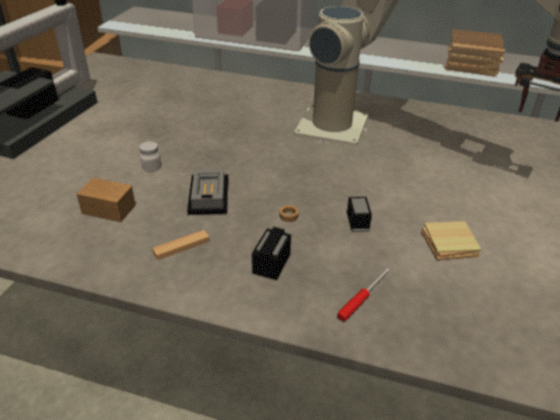

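Run:
```python
from h import *
for n in("scene","top"):
    im,d=viewer.get_image(n); W=cloud(n,d)
    c=viewer.get_calibration(n);R=cv2.Rodrigues(np.array(c["rvec"],float))[0];print(n,"cam at",np.round(-R.T@np.array(c["tvec"],float).ravel()),"fx",round(c["fx"]), "mm/px",round(float(np.median(d)/c["fx"]),2))
    for th in("battery","cradle"):
        m=masks_of(n,th)[0]["pixels"]; m=cv2.dilate(m.astype(np.uint8),np.ones((5,5)))>0
        p=W[m&(d>0)]
        bench=np.median(W[(cv2.dilate(m.astype(np.uint8),np.ones((25,25)))>0)&~(cv2.dilate(m.astype(np.uint8),np.ones((9,9)))>0)][:,2])
        a=np.radians(20.5);ex=np.array([np.cos(a),np.sin(a)]);ey=np.array([-ex[1],ex[0]])
        c0=np.array([498.5,184.5]) if th=="battery" else np.array([519,-241])
        L=np.c_[(p[:,:2]-c0)@ex,(p[:,:2]-c0)@ey,p[:,2]]
        print(th,"bench",bench, "zhist",np.histogram(L[:,2],bins=np.arange(-4,90,4))[0])
        bands=[(49,60),(3,12)] if th=="battery" else [(34,48),(11,22),(22,34)]
        for lo,hi in bands:
            q=L[(L[:,2]>lo)&(L[:,2]<hi)]
            r=cv2.minAreaRect(q[:,:2].astype(np.float32))
            print((lo,hi),len(q),"x",np.round(np.percentile(q[:,0],[1,99]),1),"y",np.round(np.percentile(q[:,1],[1,99]),1),"medz",np.round(np.median(q[:,2]),1),"rect",np.round(r[0],1),np.round(r[1],1),round(r[2],1))
        if th=="battery":
            for lo,hi in((-60,-44),(40,60)):
                q=L[(L[:,0]>lo)&(L[:,0]<hi)&(L[:,2]>3.5)&(L[:,2]<15)]; print("end",lo,len(q), q.shape[0] and np.round([q[:,0].min(),q[:,0].max(),q[:,1].min(),q[:,1].max()],1))
        else:
            q=L[(abs(L[:,0])<42)&(abs(L[:,1])<26)&(L[:,2]<34)]; print("pocket",len(q),"x",np.round(np.percentile(q[:,0],[2,98]),1),"y",np.round(np.percentile(q[:,1],[2,98]),1),"z",np.round(np.percentile(q[:,2],[10,50,90]),1))
```

```text
scene cam at [1629.  301.  898.] fx 530 mm/px 3.18
battery bench -0.6440813481681098 zhist [152 114  40  31  26  35  35  30  24  34  30  31  34  81 273  36   0   0
   0   0   0   0   0]
(49, 60) 385 x [-38.5  44.6] y [-24.9  25.4] medz 53.7 rect [2.6 0.5] [89.5 51.2] 0.5
(3, 12) 90 x [-109.3   51.2] y [-24.7  49.3] medz 6.3 rect [-28.3  10.1] [ 65.6 172.3] 79.0
end -60 0 0
end 40 66 [ 40.1  54.5 -24.4  23.6]
cradle bench -1.067307214491477 zhist [259 230  81  94 178 152 204 147  53  91 267 275  13   0   0   0   0   0
   0   0   0   0   0]
(34, 48) 620 x [-68.4  74.2] y [-41.3  42.1] medz 39.8 rect [2.2 0.1] [148.4  84.6] 0.3
(11, 22) 451 x [-80.2  92.1] y [-53.6  53.6] medz 16.4 rect [ 3.5 -0.6] [182.1 108.4] 0.8
(22, 34) 337 x [-54.8  75.7] y [-40.8  42.1] medz 24.7 rect [11.7  0.7] [ 84.1 133.9] 89.4
pocket 247 x [-40.9  26.6] y [-25.7  23.3] z [20.8 23.2 25.7]
top cam at [ 483.   10. 1313.] fx 408 mm/px 3.23
battery bench -1.4792868748919923 zhist [ 99  69  25   6   2   2   4   4   5   5   5   2  18 139 224  50   0   0
   0   0   0   0   0]
(49, 60) 399 x [-40.3  37.6] y [-25.2  23.8] medz 53.2 rect [-1.2 -0.8] [79.6 51.2] 0.0
(3, 12) 42 x [-50.1  46.6] y [-27.9  36. ] medz 4.9 rect [-1.3  3.4] [64.8 97.8] 88.8
end -60 14 [-50.  -44.4 -16.4  15.6]
end 40 1 [45.5 45.5 -2.5 -2.5]
cradle bench -1.5976535981578026 zhist [306 233  50  73 188 200 258 115  25 104 350 277  38   1   0   0   0   0
   0   0   0   0   0]
(34, 48) 741 x [-71.3  66.8] y [-42.5  41.2] medz 39.4 rect [-2.3 -1. ] [ 85.7 139.9] 89.8
(11, 22) 532 x [-85.9  85.2] y [-54.7  52.8] medz 17.2 rect [-0.3 -1.2] [172.1 109.2] 0.1
(22, 34) 305 x [-63.8  62.9] y [-31.   41.5] medz 24.4 rect [-0.1 -5.5] [ 94.6 158.2] 90.0
pocket 392 x [-39.9  37.8] y [-25.2  21.6] z [18.8 22.3 26.1]
```

```bash
cat >> h.py <<'E'
from scipy.spatial.transform import Rotation as Ro
A=np.radians(20.5); EX=np.array([np.cos(A),np.sin(A),0]); EY=np.array([-EX[1],EX[0],0]); EZ=np.array([0,0,1.])
def toolR(tilt): # heel-up tilt deg
    return Ro.from_rotvec(-EY*np.radians(tilt))*Ro.from_matrix(np.c_[-EY,-EX,-EZ])
def delta(target,tilt=0):
    o=get_obs(); R=Ro.from_rotvec(o["orientation"])
    s=R.inv().apply(np.array(target)-o["ee_pos"])/10; r=(R.inv()*toolR(tilt)).as_rotvec(degrees=True)
    print("t",o["t"],"tcp",np.round(o["ee_pos"],1),"F",np.round(o["ft_force"],1),"M",np.round(o["moment"],2),"w",round(o["width"],1),"shift cm",np.round(s,3),"turn",np.round(r,2))
E
R='{"tx":-3.2,"ty":4.4,"tz":0.5}'
python3 -m inch '[{"tx":-3.2,"ty":4.4,"tz":0.5},{"tx":-3.2,"ty":4.4,"tz":0.5},{"tx":-3.2,"ty":4.4,"tz":0.5},{"tx":-3.2,"ty":4.4,"tz":0.5},{"tx":-3.2,"ty":4.4,"tz":0.5},{"tx":-3.2,"ty":4.4,"tz":0.5},{"tx":-3.2,"ty":4.4,"tz":0.5},{"tx":-3.2,"ty":4.4,"tz":0.5},{"tx":-3.2,"ty":4.4,"tz":0.5},{"tx":-3.2,"ty":4.4,"tz":0.5}]'
python3 -m inch '[{"az":10.36},{"az":10.36},{"az":10.36},{"az":10.36},{"az":10.36},{"az":10.36},{"az":10.36},{"az":10.36},{"az":10.36},{"az":10.36},{"az":10.36},{"az":10.36}]'
python3 -m inch '[{"az":10.36},{"az":10.36},{},{}]'
python3 -c "
from h import *
delta([503.2,185.4,150])"
```

```text
t 1.3 tcp [156.9 605.  198.3] F [-0.8  0.1  0.2] M [-0.02 -0.03 -0.02] w 87.7 shift cm [-31.918  44.057   4.829] turn [ -0.     0.   144.96]$[0]: bad value
$[0]: bad value
$[0]: bad value
```

```bash
python3 -m inch '[{"tx":-3.2,"ty":4.4,"tz":0.5,"ax":0,"ay":0,"az":0,"jaw":1}]'
```

```text
t: 1.42
ee_pos: [190.7, 564.9, 193.6]
orientation: [-2.48, -1.926, -0.003]
ft_force: [0.6, -0.4, 0.2]
width: 87.8
```

```bash
python3 -m inch '[{"tx":-3.2,"ty":4.4,"tz":0.5,"jaw":1}]'; python3 -m inch '[{"tx":-3.2,"ty":4.4,"tz":0.5,"ax":0,"ay":0,"az":0,"jaw":1.0}]'
```

```text
t: 1.55
ee_pos: [226.4, 520.2, 188.1]
orientation: [-2.483, -1.924, -0.001]
ft_force: [0.8, -0.4, -0.7]
width: 87.6$[0]: bad value
```

```bash
python3 -m inch '[{"tx":-3.2,"ty":4.4,"tz":0.5,"jaw":1},{"tx":-3.2,"ty":4.4,"tz":0.5,"jaw":1},{"tx":-3.2,"ty":4.4,"tz":0.5,"jaw":1},{"tx":-3.2,"ty":4.4,"tz":0.5,"jaw":1},{"tx":-3.2,"ty":4.4,"tz":0.5,"jaw":1},{"tx":-3.2,"ty":4.4,"tz":0.5,"jaw":1},{"tx":-3.2,"ty":4.4,"tz":0.5,"jaw":1},{"tx":-3.2,"ty":4.4,"tz":0.5,"jaw":1}]'
python3 -m inch '[{"az":10.36,"jaw":1},{"az":10.36,"jaw":1},{"az":10.36,"jaw":1},{"az":10.36,"jaw":1},{"az":10.36,"jaw":1},{"az":10.36,"jaw":1},{"az":10.36,"jaw":1},{"az":10.36,"jaw":1},{"az":10.36,"jaw":1},{"az":10.36,"jaw":1},{"az":10.36,"jaw":1},{"az":10.36,"jaw":1}]'
python3 -m inch '[{"az":10.36,"jaw":1},{"az":10.36,"jaw":1},{"jaw":1}]'
python3 -c "
from h import *
delta([503.2,185.4,150])"
```

```text
t 1.55 tcp [226.4 520.2 188.1] F [ 0.8 -0.4 -0.7] M [-0.06 -0.03  0.02] w 87.6 shift cm [-25.519  35.157   3.81 ] turn [-2.0000e-02 -2.0000e-02  1.4505e+02]$[0]: bad value
$[0]: bad value
$[0]: bad value
```

```bash
python3 -m inch '[{"tx":-3.2,"ty":4.4,"tz":0.5,"ax":0,"ay":0,"az":0,"jaw":1},{"tx":-3.2,"ty":4.4,"tz":0.5,"ax":0,"ay":0,"az":0,"jaw":1},{"tx":-3.2,"ty":4.4,"tz":0.5,"ax":0,"ay":0,"az":0,"jaw":1},{"tx":-3.2,"ty":4.4,"tz":0.5,"ax":0,"ay":0,"az":0,"jaw":1},{"tx":-3.2,"ty":4.4,"tz":0.5,"ax":0,"ay":0,"az":0,"jaw":1},{"tx":-3.2,"ty":4.4,"tz":0.5,"ax":0,"ay":0,"az":0,"jaw":1},{"tx":-3.2,"ty":4.4,"tz":0.5,"ax":0,"ay":0,"az":0,"jaw":1},{"tx":-3.2,"ty":4.4,"tz":0.5,"ax":0,"ay":0,"az":0,"jaw":1}]'
python3 -m inch '[{"tx":0,"ty":0,"tz":0,"ax":0,"ay":0,"az":10.36,"jaw":1},{"tx":0,"ty":0,"tz":0,"ax":0,"ay":0,"az":10.36,"jaw":1},{"tx":0,"ty":0,"tz":0,"ax":0,"ay":0,"az":10.36,"jaw":1},{"tx":0,"ty":0,"tz":0,"ax":0,"ay":0,"az":10.36,"jaw":1},{"tx":0,"ty":0,"tz":0,"ax":0,"ay":0,"az":10.36,"jaw":1},{"tx":0,"ty":0,"tz":0,"ax":0,"ay":0,"az":10.36,"jaw":1},{"tx":0,"ty":0,"tz":0,"ax":0,"ay":0,"az":10.36,"jaw":1},{"tx":0,"ty":0,"tz":0,"ax":0,"ay":0,"az":10.36,"jaw":1},{"tx":0,"ty":0,"tz":0,"ax":0,"ay":0,"az":10.36,"jaw":1},{"tx":0,"ty":0,"tz":0,"ax":0,"ay":0,"az":10.36,"jaw":1},{"tx":0,"ty":0,"tz":0,"ax":0,"ay":0,"az":10.36,"jaw":1},{"tx":0,"ty":0,"tz":0,"ax":0,"ay":0,"az":10.36,"jaw":1}]'
python3 -m inch '[{"tx":0,"ty":0,"tz":0,"ax":0,"ay":0,"az":10.36,"jaw":1},{"tx":0,"ty":0,"tz":0,"ax":0,"ay":0,"az":10.36,"jaw":1},{"tx":0,"ty":0,"tz":0,"ax":0,"ay":0,"az":0,"jaw":1}]'
python3 -c "
from h import *
delta([503.2,185.4,150])"
```

```text
t: 2.55
ee_pos: [503.7, 183.3, 148.4]
orientation: [2.485, 1.922, 0.001]
ft_force: [0.1, -0.2, -0.4]
width: 87.8
t: 4.05
ee_pos: [502.5, 184.8, 148.4]
orientation: [-2.856, 1.308, -0.0]
ft_force: [-0.6, -0.0, -0.7]
width: 87.7
t: 4.42
ee_pos: [502.5, 184.8, 148.4]
orientation: [-2.581, 1.79, -0.0]
ft_force: [-0.1, -0.8, 0.6]
width: 87.5
t 4.425 tcp [502.5 184.8 148.4] F [-0.1 -0.8  0.6] M [-0.04  0.13  0.01] w 87.5 shift cm [-0.034 -0.086 -0.165] turn [-0.01  0.    0.01]
```

```bash
python3 -m inch '[{"tx":-0.03,"ty":-0.09,"tz":4,"ax":0,"ay":0,"az":0,"jaw":1},{"tx":0,"ty":0,"tz":4,"ax":0,"ay":0,"az":0,"jaw":1},{"tx":0,"ty":0,"tz":3,"ax":0,"ay":0,"az":0,"jaw":1},{"tx":0,"ty":0,"tz":1.3,"ax":0,"ay":0,"az":0,"jaw":1},{"tx":0,"ty":0,"tz":0,"ax":0,"ay":0,"az":0,"jaw":1}]'
python3 -m inch '[{"tx":0,"ty":0,"tz":0,"ax":0,"ay":0,"az":0,"jaw":0},{"tx":0,"ty":0,"tz":0,"ax":0,"ay":0,"az":0,"jaw":0},{"tx":0,"ty":0,"tz":0,"ax":0,"ay":0,"az":0,"jaw":0},{"tx":0,"ty":0,"tz":0,"ax":0,"ay":0,"az":0,"jaw":0},{"tx":0,"ty":0,"tz":0,"ax":0,"ay":0,"az":0,"jaw":0},{"tx":0,"ty":0,"tz":0,"ax":0,"ay":0,"az":0,"jaw":0}]'
python3 -c "
from h import *
delta([503.2,185.4,25])
for n in ('scene','top'):
    im,d=viewer.get_image(n); 
    x,y=(300,150) if n=='scene' else (170,190)
    cv2.imwrite(f'pics/g_{n}.png',cv2.resize(im[y:y+100,x:x+133,::-1],(399,300),interpolation=2))
cv2.imwrite('pics/g.png',np.hstack([cv2.imread('pics/g_scene.png'),cv2.imread('pics/g_top.png')]))
"
```

```text
t: 5.05
ee_pos: [502.9, 185.3, 24.9]
orientation: [2.581, -1.79, -0.001]
ft_force: [-1.4, -0.3, 0.1]
width: 88.0
t: 5.8
ee_pos: [503.4, 185.6, 25.7]
orientation: [-2.58, 1.792, -0.0]
ft_force: [-1.0, 2.2, 6.1]
width: 49.2
t 5.8 tcp [503.4 185.6  25.7] F [-1.   2.2  6.1] M [0.27 0.37 0.  ] w 49.2 shift cm [0.015 0.027 0.066] turn [-0.03  0.01 -0.08]
```

View pics/g.png

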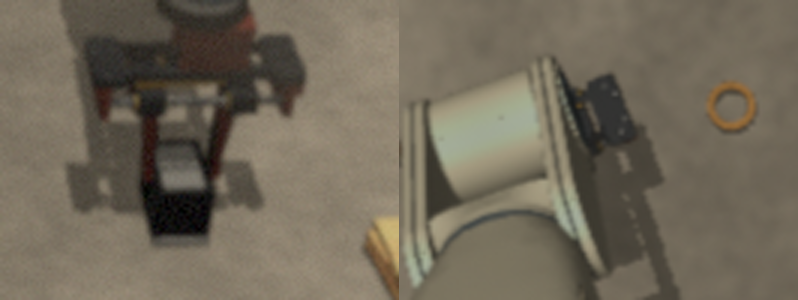

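```bash
cat >> h.py <<'E'
C0=np.array([519,-241,0.])+(-0.3)*EX+(-1.0)*EY   # tray centre estimate
GB=np.array([55.2,0,25.7])  # tongue tip -> TCP, battery axes
def tcp_for(x,y,z,tilt):  # tip in pocket x,y; z world height
    t=np.radians(tilt); gx=GB[0]*np.cos(t)-GB[2]*np.sin(t); gz=GB[0]*np.sin(t)+GB[2]*np.cos(t)
    return C0+EX*(x+gx)+EY*y+EZ*(z+gz)
def state():
    o=get_obs(); R=Ro.from_rotvec(o["orientation"]); rv=(R*toolR(0).inv()).as_rotvec(degrees=True)
    tilt=-rv@EY; t=np.radians(tilt); gx=GB[0]*np.cos(t)-GB[2]*np.sin(t); gz=GB[0]*np.sin(t)+GB[2]*np.cos(t)
    p=o["ee_pos"]-C0; F=o["ft_force"]
    print("t",round(o["t"],2),"tip x,y,z",np.round([p@EX-gx,p@EY,p[2]-gz],2),"tilt",round(tilt,2),"roll/yaw",np.round([rv@EX,rv@EZ],2),"F xyz",np.round([F@EX,F@EY,F[2]],1),"w",round(o["width"],1))
def go(x,y,z,tilt): state(); delta(tcp_for(x,y,z,tilt),tilt)
E
python3 -m inch '[{"tx":0,"ty":0,"tz":-2,"ax":0,"ay":0,"az":0,"jaw":0},{"tx":0,"ty":0,"tz":-4,"ax":0,"ay":0,"az":0,"jaw":0},{"tx":0,"ty":0,"tz":-4,"ax":0,"ay":0,"az":0,"jaw":0},{"tx":0,"ty":0,"tz":0,"ax":5,"ay":0,"az":0,"jaw":0},{"tx":0,"ty":0,"tz":0,"ax":5,"ay":0,"az":0,"jaw":0},{"tx":0,"ty":0,"tz":0,"ax":5,"ay":0,"az":0,"jaw":0},{"tx":0,"ty":0,"tz":0,"ax":5,"ay":0,"az":0,"jaw":0},{"tx":0,"ty":0,"tz":0,"ax":0,"ay":0,"az":0,"jaw":0}]'
python3 -c "
from h import *
go(-39,0,75,20)"
```

```text
t: 6.9
ee_pos: [500.2, 184.2, 123.7]
orientation: [-2.337, 1.624, -0.282]
ft_force: [0.1, 0.1, -4.8]
width: 49.4
t 6.9 tip x,y,z [ 88.27 405.87  80.88] tilt 19.68 roll/yaw [-0.01 -0.08] F xyz [ 0.1  0.1 -4.8] w 49.4
t 6.9 tcp [500.2 184.2 123.7] F [ 0.1  0.1 -4.8] M [-0.18  0.49  0.01] w 49.4 shift cm [40.605 12.142 -3.745] turn [ 0.32 -0.03 -0.07]
```

```bash
python3 -m inch '[{"tx":2,"ty":0.6,"tz":-0.2,"ax":0.3,"ay":0,"az":0,"jaw":0},{"tx":4,"ty":1.2,"tz":-0.37,"ax":0,"ay":0,"az":0,"jaw":0},{"tx":4.2,"ty":1.25,"tz":-0.38,"ax":0,"ay":0,"az":0,"jaw":0},{"tx":4.2,"ty":1.25,"tz":-0.38,"ax":0,"ay":0,"az":0,"jaw":0},{"tx":4.2,"ty":1.25,"tz":-0.38,"ax":0,"ay":0,"az":0,"jaw":0},{"tx":4.2,"ty":1.25,"tz":-0.38,"ax":0,"ay":0,"az":0,"jaw":0},{"tx":4.2,"ty":1.25,"tz":-0.38,"ax":0,"ay":0,"az":0,"jaw":0},{"tx":4.2,"ty":1.25,"tz":-0.38,"ax":0,"ay":0,"az":0,"jaw":0},{"tx":4.2,"ty":1.25,"tz":-0.38,"ax":0,"ay":0,"az":0,"jaw":0},{"tx":3.2,"ty":1,"tz":-0.3,"ax":0,"ay":0,"az":0,"jaw":0},{"tx":2,"ty":0.6,"tz":-0.2,"ax":0,"ay":0,"az":0,"jaw":0},{"tx":0,"ty":0,"tz":0,"ax":0,"ay":0,"az":0,"jaw":0}]'
python3 -c "
from h import *
go(-39,0,50,20)
for n in ('scene','top'):
    im,d=viewer.get_image(n); 
    x,y=(135,120) if n=='scene' else (290,170)
    cv2.imwrite(f'pics/g_{n}.png',cv2.resize(im[y:y+100,x:x+133,::-1],(399,300),interpolation=2))
cv2.imwrite('pics/g2.png',np.hstack([cv2.imread('pics/g_scene.png'),cv2.imread('pics/g_top.png')]))"
```

```text
t: 8.4
ee_pos: [526.4, -240.6, 118.0]
orientation: [-2.328, 1.62, -0.289]
ft_force: [-0.6, 1.1, -4.3]
width: 49.3
t 8.4 tip x,y,z [-35.53  -1.21  74.78] tilt 20.3 roll/yaw [-0.   -0.15] F xyz [-0.2  1.3 -4.3] w 49.3
t 8.4 tcp [ 526.4 -240.6  118. ] F [-0.6  1.1 -4.3] M [-0.15  0.55  0.01] w 49.3 shift cm [-0.119  1.172  2.233] turn [-0.3  -0.03 -0.14]
```

View pics/g2.png

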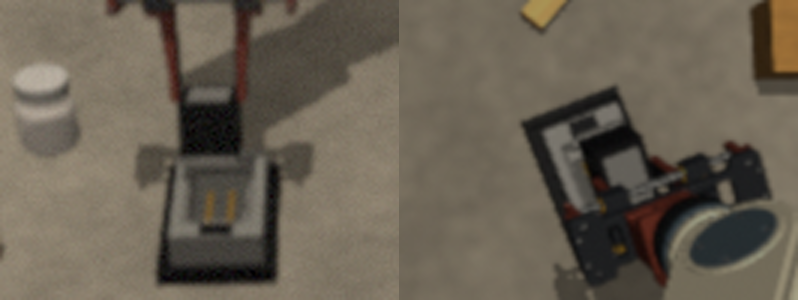

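```bash
python3 -m inch '[{"tx":-0.12,"ty":0.57,"tz":1.1,"ax":-0.3,"ay":0,"az":-0.14,"jaw":0},{"tx":0,"ty":0.6,"tz":1.13,"ax":0,"ay":0,"az":0,"jaw":0},{"tx":0,"ty":0.24,"tz":0.66,"ax":0,"ay":0,"az":0,"jaw":0},{"tx":0,"ty":0,"tz":0,"ax":0,"ay":0,"az":0,"jaw":0}]' >/dev/null; python3 -c "
from h import *
state()"
python3 -m inch '[{"tx":0,"ty":0.137,"tz":0.376,"ax":0,"ay":0,"az":0,"jaw":0},{"tx":0,"ty":0.137,"tz":0.376,"ax":0,"ay":0,"az":0,"jaw":0},{"tx":0,"ty":0,"tz":0,"ax":0,"ay":0,"az":0,"jaw":0}]' >/dev/null; python3 -c "
from h import *
state()"
```

```text
t 9.0 tip x,y,z [-39.34   1.97  42.18] tilt 19.94 roll/yaw [0.05 0.06] F xyz [-0.1 -0.2 -3.7] w 49.9
t 9.38 tip x,y,z [-39.16   1.36  34.89] tilt 19.99 roll/yaw [-0.02  0.05] F xyz [-0.6  0.  -4.1] w 49.4
```

```bash
python3 -m inch '[{"tx":0.12,"ty":0,"tz":0,"ax":0,"ay":0,"az":0,"jaw":0},{"tx":0,"ty":0.1,"tz":0.28,"ax":0,"ay":0,"az":0,"jaw":0},{"tx":0,"ty":0,"tz":0,"ax":0,"ay":0,"az":0,"jaw":0}]' >/dev/null; python3 -c "
from h import *
state()"
python3 -m inch '[{"tx":0,"ty":0.07,"tz":0.19,"ax":0,"ay":0,"az":0,"jaw":0},{"tx":0,"ty":0,"tz":0,"ax":0,"ay":0,"az":0,"jaw":0}]' >/dev/null; python3 -c "
from h import *
state()"
```

```text
t 9.75 tip x,y,z [-39.16   0.15  31.94] tilt 19.99 roll/yaw [-0.02  0.05] F xyz [-0.4  0.1 -4.2] w 49.3
t 10.0 tip x,y,z [-39.14   0.13  29.96] tilt 19.99 roll/yaw [-0.03  0.06] F xyz [-0.2  0.2 -4.4] w 49.2
```

```bash
python3 -m inch '[{"tx":0,"ty":0.07,"tz":0.19,"ax":0,"ay":0,"az":0,"jaw":0},{"tx":0,"ty":0,"tz":0,"ax":0,"ay":0,"az":0,"jaw":0}]' >/dev/null; python3 -c "
from h import *
state()"
python3 -m inch '[{"tx":0,"ty":0.07,"tz":0.19,"ax":0,"ay":0,"az":0,"jaw":0},{"tx":0,"ty":0,"tz":0,"ax":0,"ay":0,"az":0,"jaw":0}]' >/dev/null; python3 -c "
from h import *
state()"
python3 -m inch '[{"tx":0,"ty":0.05,"tz":0.14,"ax":0,"ay":0,"az":0,"jaw":0},{"tx":0,"ty":0,"tz":0,"ax":0,"ay":0,"az":0,"jaw":0}]' >/dev/null; python3 -c "
from h import *
state()"
```

```text
t 10.25 tip x,y,z [-39.12   0.12  27.94] tilt 19.99 roll/yaw [-0.03  0.06] F xyz [ 0.2 -0.7 -3.7] w 49.4
t 10.5 tip x,y,z [-39.14   0.15  25.89] tilt 19.99 roll/yaw [-0.02  0.06] F xyz [-0.2  0.6 -3.2] w 49.2
t 10.75 tip x,y,z [-39.09   0.1   24.48] tilt 19.99 roll/yaw [-0.03  0.06] F xyz [-0.1  0.2 -4.3] w 49.4
```

```bash
python3 -m inch '[{"tx":0,"ty":0.035,"tz":0.095,"ax":0,"ay":0,"az":0,"jaw":0},{"tx":0,"ty":0,"tz":0,"ax":0,"ay":0,"az":0,"jaw":0}]' >/dev/null; python3 -c "
from h import *
state()"
python3 -m inch '[{"tx":0,"ty":0.035,"tz":0.095,"ax":0,"ay":0,"az":0,"jaw":0},{"tx":0,"ty":0,"tz":0,"ax":0,"ay":0,"az":0,"jaw":0}]' >/dev/null; python3 -c "
from h import *
state()"
python3 -m inch '[{"tx":0,"ty":0.035,"tz":0.095,"ax":0,"ay":0,"az":0,"jaw":0},{"tx":0,"ty":0,"tz":0,"ax":0,"ay":0,"az":0,"jaw":0}]' >/dev/null; python3 -c "
from h import *
state()"
```

```text
t 11.0 tip x,y,z [-39.08   0.08  23.51] tilt 20.0 roll/yaw [-0.03  0.06] F xyz [ 0.2  0.8 -4.6] w 49.3
t 11.25 tip x,y,z [-39.     0.    22.55] tilt 20.0 roll/yaw [-0.04  0.06] F xyz [-0.5  0.5 -4.4] w 49.5
t 11.5 tip x,y,z [-38.53  -0.17  22.01] tilt 20.05 roll/yaw [-0.06  0.06] F xyz [1.  1.3 1.2] w 49.5
```

```bash
python3 -m inch '[{"tx":0,"ty":0.27,"tz":-0.14,"ax":0,"ay":0,"az":0,"jaw":0},{"tx":0,"ty":0,"tz":0,"ax":0,"ay":0,"az":0,"jaw":0}]' >/dev/null; python3 -c "
from h import *
state()"
python3 -m inch '[{"tx":0,"ty":0.188,"tz":-0.068,"ax":0,"ay":0,"az":0,"jaw":0},{"tx":0,"ty":0,"tz":0,"ax":0,"ay":0,"az":0,"jaw":0}]' >/dev/null; python3 -c "
from h import *
state()"
python3 -m inch '[{"tx":0,"ty":0.188,"tz":-0.068,"ax":0,"ay":0,"az":0,"jaw":0},{"tx":0,"ty":0,"tz":0,"ax":0,"ay":0,"az":0,"jaw":0}]' >/dev/null; python3 -c "
from h import *
state()"
```

```text
t 11.75 tip x,y,z [-40.99  -0.29  22.85] tilt 20.11 roll/yaw [-0.07  0.04] F xyz [5.5 2.5 3.3] w 49.7
t 12.0 tip x,y,z [-42.4   -0.44  23.2 ] tilt 20.16 roll/yaw [-0.08  0.04] F xyz [7.7 3.7 5.5] w 49.6
t 12.25 tip x,y,z [-44.09  -0.62  23.45] tilt 20.19 roll/yaw [-0.1   0.04] F xyz [7.2 4.1 6.9] w 49.6
```

```bash
python3 -m inch '[{"tx":0,"ty":-0.035,"tz":-0.095,"ax":0,"ay":0,"az":0,"jaw":0},{"tx":0,"ty":0,"tz":0,"ax":0,"ay":0,"az":0,"jaw":0}]' >/dev/null; python3 -c "
from h import *
state()"
python3 -m inch '[{"tx":0,"ty":0.188,"tz":-0.068,"ax":0,"ay":0,"az":0,"jaw":0},{"tx":0,"ty":0,"tz":0,"ax":0,"ay":0,"az":0,"jaw":0}]' >/dev/null; python3 -c "
from h import *
state()"
python3 -m inch '[{"tx":0,"ty":0.188,"tz":-0.068,"ax":0,"ay":0,"az":0,"jaw":0},{"tx":0,"ty":0,"tz":0,"ax":0,"ay":0,"az":0,"jaw":0}]' >/dev/null; python3 -c "
from h import *
state()"
```

```text
t 12.5 tip x,y,z [-46.33  -0.    22.89] tilt 19.98 roll/yaw [-0.05  0.06] F xyz [ 0.8  0.1 -0.8] w 49.4
t 12.75 tip x,y,z [-48.32  -0.19  22.9 ] tilt 19.99 roll/yaw [-0.06  0.04] F xyz [ 1.6  0.4 -1.4] w 49.9
t 13.0 tip x,y,z [-50.35  -0.14  22.87] tilt 19.99 roll/yaw [-0.05  0.05] F xyz [ 0.9 -0.8 -1.4] w 49.4
```

```bash
python3 -m inch '[{"tx":0,"ty":0.141,"tz":-0.051,"ax":0,"ay":0,"az":0,"jaw":0},{"tx":0,"ty":0,"tz":0,"ax":0,"ay":0,"az":0,"jaw":0}]' >/dev/null; python3 -c "
from h import *
state()"
python3 -m inch '[{"tx":0,"ty":0.141,"tz":-0.051,"ax":0,"ay":0,"az":0,"jaw":0},{"tx":0,"ty":0,"tz":0,"ax":0,"ay":0,"az":0,"jaw":0}]' >/dev/null; python3 -c "
from h import *
state()"
```

```text
t 13.25 tip x,y,z [-51.32  -0.2   23.17] tilt 20.03 roll/yaw [-0.06  0.05] F xyz [ 2.6 -0.4  0.3] w 49.5
t 13.5 tip x,y,z [-52.28  -0.25  23.44] tilt 20.07 roll/yaw [-0.06  0.04] F xyz [6.6 0.5 0.8] w 49.6
```

```bash
cat >> h.py <<'E'
def plan(wps): # wps list of (x,y,z,tilt); first is current commanded
    for a,b in zip(wps,wps[1:]):
        s=toolR(a[3]).inv().apply(tcp_for(*b)-tcp_for(*a))/10; print("tx %.3f ty %.3f tz %.3f ax %.2f"%(*s,b[3]-a[3]))
E
python3 -c "
from h import *
go(-50.5,0,23,20)
plan([(-50.5,0,23,20),(-51.2,0,23,17),(-52,0,23,14),(-52.7,0,23,11),(-53.1,0,23,9.5),(-53.5,0,23,8),(-53.9,0,23,6.5)])"
```

```text
t 13.5 tip x,y,z [-52.28  -0.25  23.44] tilt 20.07 roll/yaw [-0.06  0.04] F xyz [6.6 0.5 0.8] w 49.6
t 13.5 tcp [ 510.5 -245.5   66.5] F [6.  2.7 0.8] M [ 0.55 -0.85  0.05] w 49.6 shift cm [-0.025 -0.156  0.109] turn [-0.07 -0.05  0.05]
tx -0.000 ty -0.061 tz 0.268 ax -3.00
tx 0.000 ty -0.050 tz 0.269 ax -3.00
tx 0.000 ty -0.059 tz 0.275 ax -3.00
tx -0.000 ty -0.026 tz 0.138 ax -1.50
tx 0.000 ty -0.026 tz 0.139 ax -1.50
tx -0.000 ty -0.026 tz 0.140 ax -1.50
```

```bash
python3 -m inch '[{"tx":0,"ty":-0.22,"tz":0.08,"ax":0,"ay":0,"az":0,"jaw":0},{"tx":0,"ty":0,"tz":0,"ax":0,"ay":0,"az":0,"jaw":0},{"tx":0,"ty":-0.061,"tz":0.268,"ax":-3,"ay":0,"az":0,"jaw":0},{"tx":0,"ty":0,"tz":0,"ax":0,"ay":0,"az":0,"jaw":0}]' >/dev/null; python3 -c "
from h import *
state()"
python3 -m inch '[{"tx":0,"ty":-0.05,"tz":0.269,"ax":-3,"ay":0,"az":0,"jaw":0},{"tx":0,"ty":0,"tz":0,"ax":0,"ay":0,"az":0,"jaw":0}]' >/dev/null; python3 -c "
from h import *
state()"
```

```text
t 14.0 tip x,y,z [-5.103e+01  1.000e-02  2.292e+01] tilt 17.0 roll/yaw [-0.07  0.15] F xyz [ 2.  -0.6 -0. ] w 49.5
t 14.25 tip x,y,z [-51.5   -0.21  23.13] tilt 14.07 roll/yaw [-0.09  0.13] F xyz [3.7 0.1 2.1] w 49.6
```

```bash
python3 -m inch '[{"tx":0,"ty":-0.059,"tz":0.275,"ax":-3,"ay":0,"az":0,"jaw":0},{"tx":0,"ty":0,"tz":0,"ax":0,"ay":0,"az":0,"jaw":0}]' >/dev/null; python3 -c "
from h import *
state()"
python3 -m inch '[{"tx":0,"ty":-0.026,"tz":0.138,"ax":-1.5,"ay":0,"az":0,"jaw":0},{"tx":0,"ty":0,"tz":0,"ax":0,"ay":0,"az":0,"jaw":0}]' >/dev/null; python3 -c "
from h import *
state()"
```

```text
t 14.5 tip x,y,z [-52.05  -0.24  23.19] tilt 11.11 roll/yaw [-0.09  0.11] F xyz [ 3.6 -0.6  4.3] w 49.6
t 14.75 tip x,y,z [-52.41  -0.34  23.35] tilt 9.66 roll/yaw [-0.09  0.06] F xyz [5.9 0.4 5.5] w 49.1
```

```bash
python3 -m inch '[{"tx":0,"ty":-0.034,"tz":0.09,"ax":-1.5,"ay":0,"az":0,"jaw":0},{"tx":0,"ty":0,"tz":0,"ax":0,"ay":0,"az":0,"jaw":0}]' >/dev/null; python3 -c "
from h import *
state()"
python3 -m inch '[{"tx":0,"ty":-0.026,"tz":0.14,"ax":-1.5,"ay":0,"az":0,"jaw":0},{"tx":0,"ty":0,"tz":0,"ax":0,"ay":0,"az":0,"jaw":0}]' >/dev/null; python3 -c "
from h import *
state();print(get_obs()['moment'])"
```

```text
t 15.0 tip x,y,z [-53.35  -0.25  23.57] tilt 8.11 roll/yaw [-0.07  0.08] F xyz [ 2.8 -0.2  3.5] w 49.3
t 15.25 tip x,y,z [-53.89  -0.28  23.94] tilt 6.6 roll/yaw [-0.07  0.08] F xyz [1.3 1.3 8.2] w 49.2
[ 0.2385657  -0.13263903  0.10538789]
```

```bash
python3 -m inch '[{"tx":0,"ty":0,"tz":0.1,"ax":-1,"ay":0,"az":0,"jaw":0},{"tx":0,"ty":0,"tz":0,"ax":0,"ay":0,"az":0,"jaw":0}]' >/dev/null; python3 -c "
from h import *
state()"
python3 -m inch '[{"tx":0,"ty":0,"tz":0.1,"ax":-1,"ay":0,"az":0,"jaw":0},{"tx":0,"ty":0,"tz":0,"ax":0,"ay":0,"az":0,"jaw":0}]' >/dev/null; python3 -c "
from h import *
state();print(get_obs()['moment'])"
```

```text
t 15.5 tip x,y,z [-54.1   -0.27  23.84] tilt 5.63 roll/yaw [-0.07  0.07] F xyz [3.1 1.2 7.1] w 49.5
t 15.75 tip x,y,z [-54.23  -0.31  23.78] tilt 4.66 roll/yaw [-0.08  0.07] F xyz [4.  1.8 7.5] w 49.5
[ 0.49337445 -0.51742581  0.04426382]
```

```bash
python3 -m inch '[{"tx":0,"ty":-0.02,"tz":0.15,"ax":-1.5,"ay":0,"az":0,"jaw":0},{"tx":0,"ty":0,"tz":0,"ax":0,"ay":0,"az":0,"jaw":0}]' >/dev/null; python3 -c "
from h import *
state()"
python3 -m inch '[{"tx":0,"ty":-0.02,"tz":0.15,"ax":-1.5,"ay":0,"az":0,"jaw":0},{"tx":0,"ty":0,"tz":0,"ax":0,"ay":0,"az":0,"jaw":0}]' >/dev/null; python3 -c "
from h import *
state()
im,d=viewer.get_image('scene');cv2.imwrite('pics/s3.png',cv2.resize(im[140:230,150:270,::-1],(800,600),interpolation=2))"
```

```text
t 16.0 tip x,y,z [-54.47  -0.32  23.73] tilt 3.16 roll/yaw [-0.08  0.08] F xyz [5.7 1.1 7.6] w 49.8
t 16.25 tip x,y,z [-54.69  -0.3   23.63] tilt 1.68 roll/yaw [-0.08  0.08] F xyz [5.7 1.5 7.8] w 49.6
```

View pics/s3.png

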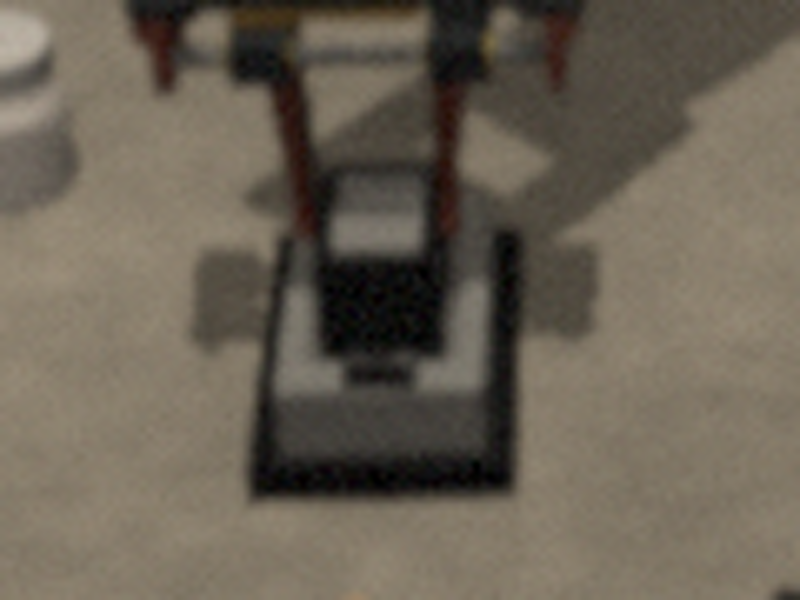

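```bash
python3 -m inch '[{"tx":0,"ty":0,"tz":0,"ax":0,"ay":0,"az":0,"jaw":1},{"tx":0,"ty":0,"tz":0,"ax":0,"ay":0,"az":0,"jaw":1},{"tx":0,"ty":0,"tz":0,"ax":0,"ay":0,"az":0,"jaw":1},{"tx":0,"ty":0,"tz":-3,"ax":-1.6,"ay":0,"az":0,"jaw":1},{"tx":0,"ty":0,"tz":-5,"ax":0,"ay":0,"az":0,"jaw":1},{"tx":0,"ty":5,"tz":-2,"ax":0,"ay":0,"az":0,"jaw":1},{"tx":0,"ty":5,"tz":0,"ax":0,"ay":0,"az":0,"jaw":1},{"tx":0,"ty":5,"tz":0,"ax":0,"ay":0,"az":0,"jaw":1},{"tx":0,"ty":0,"tz":0,"ax":0,"ay":0,"az":0,"jaw":1}]'
cat > chk.py <<'E'
from h import *
import sys
for n in("scene","top"):
    im,d=viewer.get_image(n); W=cloud(n,d); L=np.stack([(W-C0)@EX,(W-C0)@EY,W[...,2]],-1)
    q=L[(d>0)&(abs(L[...,0]+4)<50)&(abs(L[...,1])<28)&(L[...,2]>55)]
    if len(q)<30: print(n,len(q)); continue
    i=q[(abs(q[:,0]-np.median(q[:,0]))<30)&(abs(q[:,1])<18)]
    for _ in range(3):
        k=np.linalg.lstsq(np.c_[i[:,:2],np.ones(len(i))],i[:,2],rcond=None)[0]; r=i[:,2]-np.c_[i[:,:2],np.ones(len(i))]@k; i=i[abs(r)<4]
    print(n,len(q),"x",np.round(np.percentile(q[:,0],[1,99]),1),"y",np.round(np.percentile(q[:,1],[1,99]),1),"top z at centre",round(k@[-4,0,1],1),"slope x,y deg",np.round(np.degrees(np.arctan(k[:2])),2))
    x,y=(150,140) if n=='scene' else (300,190)
    cv2.imwrite(f'pics/k_{n}.png',cv2.resize(im[y:y+90,x:x+120,::-1],(400,300),interpolation=2))
cv2.imwrite(sys.argv[1],np.hstack([cv2.imread('pics/k_scene.png'),cv2.imread('pics/k_top.png')]))
E
python3 chk.py pics/k1.png
```

```text
t: 17.42
ee_pos: [373.5, -295.5, 150.3]
orientation: [2.578, -1.793, -0.003]
ft_force: [1.5, 0.1, -0.1]
width: 87.7
scene 438 x [-42.7  42.8] y [-24.2  25.4] top z at centre 78.7 slope x,y deg [-10.03   1.93]
top 463 x [-44.1  34.6] y [-25.2  24.6] top z at centre 77.1 slope x,y deg [-1.05  0.07]
```

View pics/k1.png

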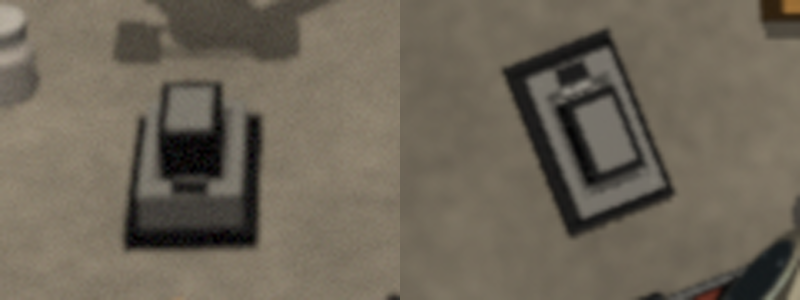

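```bash
python3 -c "
from h import *
print(get_obs()['t']);delta(C0+22*EX+[0,0,150],0)"
```

```text
17.525
t 17.525 tcp [ 376.6 -295.7  150.6] F [ 0.1 -0.7  0.5] M [0.   0.11 0.01] w 87.6 shift cm [ -0.04  -17.424   0.041] turn [ 0.07 -0.06 -0.03]
```

```bash
python3 -m inch '[{"tx":0,"ty":-4.4,"tz":0,"ax":0,"ay":0,"az":0,"jaw":0},{"tx":0,"ty":-5,"tz":0,"ax":0,"ay":0,"az":0,"jaw":0},{"tx":0,"ty":-5,"tz":0,"ax":0,"ay":0,"az":0,"jaw":0},{"tx":0,"ty":-3,"tz":0,"ax":0,"ay":0,"az":0,"jaw":0},{"tx":0,"ty":0,"tz":3,"ax":0,"ay":0,"az":0,"jaw":0},{"tx":0,"ty":0,"tz":3,"ax":0,"ay":0,"az":0,"jaw":0},{"tx":0,"ty":0,"tz":0.6,"ax":0,"ay":0,"az":0,"jaw":0},{"tx":0,"ty":0,"tz":0,"ax":0,"ay":0,"az":0,"jaw":0}]'
for i in 1; do python3 -m inch '[{"tx":0,"ty":0,"tz":0.3,"ax":0,"ay":0,"az":0,"jaw":0},{"tx":0,"ty":0,"tz":0,"ax":0,"ay":0,"az":0,"jaw":0}]'; done
python3 -m inch '[{"tx":0,"ty":0,"tz":0.2,"ax":0,"ay":0,"az":0,"jaw":0},{"tx":0,"ty":0,"tz":0,"ax":0,"ay":0,"az":0,"jaw":0}]'
python3 -c "
from h import *
delta(C0+22*EX+[0,0,77],0)"
```

```text
t: 18.52
ee_pos: [540.1, -233.9, 84.1]
orientation: [2.581, -1.787, -0.001]
ft_force: [0.5, 0.1, 0.5]
width: 11.3
t: 18.77
ee_pos: [540.0, -234.6, 82.0]
orientation: [2.581, -1.789, 0.002]
ft_force: [0.2, 0.9, -0.6]
width: 0.4
t: 19.02
ee_pos: [539.5, -234.4, 79.4]
orientation: [2.58, -1.789, -0.0]
ft_force: [1.0, 0.1, -0.0]
width: 0.5
t 19.025 tcp [ 539.5 -234.4   79.4] F [ 1.   0.1 -0. ] M [-0.04  0.16 -0.04] w 0.5 shift cm [-0.002 -0.025  0.235] turn [ 0.09 -0.06  0.04]
```

```bash
python3 -m inch '[{"tx":0,"ty":0,"tz":0.15,"ax":0,"ay":0,"az":0,"jaw":0},{"tx":0,"ty":0,"tz":0,"ax":0,"ay":0,"az":0,"jaw":0}]'
python3 -m inch '[{"tx":0,"ty":0,"tz":0.15,"ax":0,"ay":0,"az":0,"jaw":0},{"tx":0,"ty":0,"tz":0,"ax":0,"ay":0,"az":0,"jaw":0}]'
python3 -m inch '[{"tx":0,"ty":0,"tz":0.1,"ax":0,"ay":0,"az":0,"jaw":0},{"tx":0,"ty":0,"tz":0,"ax":0,"ay":0,"az":0,"jaw":0}]'
```

```text
t: 19.27
ee_pos: [539.4, -234.3, 77.6]
orientation: [2.58, -1.788, -0.001]
ft_force: [0.0, 0.3, 0.7]
width: 0.6
t: 19.52
ee_pos: [539.4, -234.3, 76.0]
orientation: [2.58, -1.788, -0.001]
ft_force: [-0.2, -0.4, 0.5]
width: 0.5
t: 19.77
ee_pos: [539.4, -234.3, 75.1]
orientation: [2.581, -1.788, -0.001]
ft_force: [0.7, -0.5, -0.2]
width: 0.5
```

```bash
python3 -m inch '[{"tx":0,"ty":0,"tz":0.1,"ax":0,"ay":0,"az":0,"jaw":0},{"tx":0,"ty":0,"tz":0,"ax":0,"ay":0,"az":0,"jaw":0}]'
python3 -m inch '[{"tx":0,"ty":0,"tz":0.1,"ax":0,"ay":0,"az":0,"jaw":0},{"tx":0,"ty":0,"tz":0,"ax":0,"ay":0,"az":0,"jaw":0}]'
python3 -m inch '[{"tx":0,"ty":0,"tz":0.1,"ax":0,"ay":0,"az":0,"jaw":0},{"tx":0,"ty":0,"tz":0,"ax":0,"ay":0,"az":0,"jaw":0}]'
```

```text
t: 20.02
ee_pos: [539.4, -234.3, 74.1]
orientation: [2.58, -1.788, -0.001]
ft_force: [-0.4, 0.0, 0.5]
width: 0.7
t: 20.27
ee_pos: [539.4, -234.3, 73.1]
orientation: [2.581, -1.788, -0.001]
ft_force: [-0.4, 0.4, -0.6]
width: 0.5
t: 20.52
ee_pos: [539.4, -234.3, 72.1]
orientation: [2.58, -1.788, -0.001]
ft_force: [0.1, -0.1, -0.9]
width: 0.7
```

```bash
python3 -c "
from h import *
out=[]
for n,x,y in (('scene',150,130),('top',290,180)):
    im,d=viewer.get_image(n); out.append(cv2.resize(im[y:y+90,x:x+120,::-1],(400,300),interpolation=2))
cv2.imwrite('pics/p1.png',np.hstack(out))"
```

```text
(no output)
```

View pics/p1.png

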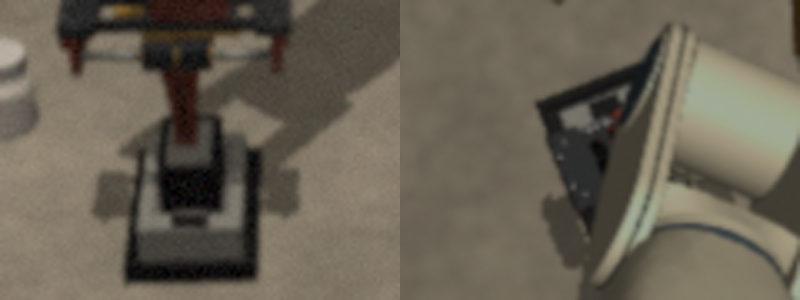

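```bash
python3 -m inch '[{"tx":0,"ty":0,"tz":0.1,"ax":0,"ay":0,"az":0,"jaw":0},{"tx":0,"ty":0,"tz":0,"ax":0,"ay":0,"az":0,"jaw":0}]'
python3 -m inch '[{"tx":0,"ty":0,"tz":0.1,"ax":0,"ay":0,"az":0,"jaw":0},{"tx":0,"ty":0,"tz":0,"ax":0,"ay":0,"az":0,"jaw":0}]'
```

```text
t: 20.88
ee_pos: [539.4, -234.3, 71.1]
orientation: [2.58, -1.788, -0.001]
ft_force: [-0.5, -0.3, -0.1]
width: 0.5
t: 21.12
ee_pos: [539.4, -234.3, 70.1]
orientation: [2.58, -1.788, -0.001]
ft_force: [-0.4, -0.1, 0.0]
width: 0.7
```

```bash
python3 -c "
from h import *
im,d=viewer.get_image('scene');W=cloud('scene',d);i=im.astype(int)
L=np.stack([(W-C0)@EX,(W-C0)@EY,W[...,2]],-1)
for v in range(158,200,2):
    print(v,[(tuple(np.round(L[v,u]).astype(int)),tuple(im[v,u])) for u in (203,206)])
"
```

```text
158 [((np.int64(29), np.int64(-3), np.int64(141)), (np.uint8(36), np.uint8(19), np.uint8(12))), ((np.int64(31), np.int64(5), np.int64(142)), (np.uint8(44), np.uint8(26), np.uint8(17)))]
160 [((np.int64(35), np.int64(-3), np.int64(139)), (np.uint8(44), np.uint8(27), np.uint8(23))), ((np.int64(26), np.int64(4), np.int64(133)), (np.uint8(41), np.uint8(21), np.uint8(12)))]
162 [((np.int64(32), np.int64(-3), np.int64(130)), (np.uint8(35), np.uint8(17), np.uint8(9))), ((np.int64(33), np.int64(5), np.int64(131)), (np.uint8(42), np.uint8(18), np.uint8(14)))]
164 [((np.int64(34), np.int64(-4), np.int64(126)), (np.uint8(48), np.uint8(27), np.uint8(25))), ((np.int64(31), np.int64(4), np.int64(123)), (np.uint8(45), np.uint8(21), np.uint8(21)))]
166 [((np.int64(32), np.int64(-4), np.int64(118)), (np.uint8(44), np.uint8(25), np.uint8(15))), ((np.int64(32), np.int64(4), np.int64(117)), (np.uint8(32), np.uint8(11), np.uint8(5)))]
168 [((np.int64(34), np.int64(-5), np.int64(113)), (np.uint8(46), np.uint8(28), np.uint8(25))), ((np.int64(33), np.int64(3), np.int64(112)), (np.uint8(37), np.uint8(18), np
[... 2064 characters left out ...]
p.int64(38)), (np.uint8(41), np.uint8(34), np.uint8(34))), ((np.int64(39), np.int64(-1), np.int64(37)), (np.uint8(41), np.uint8(42), np.uint8(33)))]
194 [((np.int64(54), np.int64(-8), np.int64(42)), (np.uint8(53), np.uint8(48), np.uint8(44))), ((np.int64(56), np.int64(0), np.int64(43)), (np.uint8(63), np.uint8(60), np.uint8(56)))]
196 [((np.int64(65), np.int64(-8), np.int64(43)), (np.uint8(27), np.uint8(22), np.uint8(21))), ((np.int64(68), np.int64(1), np.int64(45)), (np.uint8(17), np.uint8(19), np.uint8(16)))]
198 [((np.int64(69), np.int64(-8), np.int64(39)), (np.uint8(69), np.uint8(68), np.uint8(60))), ((np.int64(71), np.int64(1), np.int64(40)), (np.uint8(69), np.uint8(62), np.uint8(58)))]
```

```bash
python3 -m inch '[{"tx":0,"ty":0,"tz":0.2,"ax":0,"ay":0,"az":0,"jaw":0},{"tx":0,"ty":0,"tz":0.2,"ax":0,"ay":0,"az":0,"jaw":0},{"tx":0,"ty":0,"tz":0,"ax":0,"ay":0,"az":0,"jaw":0}]'
python3 -m inch '[{"tx":0,"ty":0,"tz":0.15,"ax":0,"ay":0,"az":0,"jaw":0},{"tx":0,"ty":0,"tz":0,"ax":0,"ay":0,"az":0,"jaw":0}]'
python3 -m inch '[{"tx":0,"ty":0,"tz":0.15,"ax":0,"ay":0,"az":0,"jaw":0},{"tx":0,"ty":0,"tz":0,"ax":0,"ay":0,"az":0,"jaw":0}]'
python3 -m inch '[{"tx":0,"ty":0,"tz":0.15,"ax":0,"ay":0,"az":0,"jaw":0},{"tx":0,"ty":0,"tz":0,"ax":0,"ay":0,"az":0,"jaw":0}]'
```

```text
t: 21.55
ee_pos: [539.3, -234.3, 66.0]
orientation: [2.58, -1.788, -0.001]
ft_force: [-0.0, 0.1, 0.1]
width: 0.4
t: 21.8
ee_pos: [539.4, -234.3, 64.6]
orientation: [2.58, -1.788, -0.001]
ft_force: [-0.1, 1.2, 0.1]
width: 0.1
t: 22.05
ee_pos: [539.4, -234.3, 63.1]
orientation: [2.58, -1.789, -0.001]
ft_force: [-0.1, 0.3, -0.0]
width: 0.5
t: 22.3
ee_pos: [539.4, -234.4, 61.6]
orientation: [2.58, -1.789, -0.001]
ft_force: [0.5, 0.8, 0.1]
width: 0.6
```

```bash
python3 -m inch '[{"tx":0,"ty":0,"tz":0.12,"ax":0,"ay":0,"az":0,"jaw":0},{"tx":0,"ty":0,"tz":0,"ax":0,"ay":0,"az":0,"jaw":0}]'
python3 -m inch '[{"tx":0,"ty":0,"tz":0.12,"ax":0,"ay":0,"az":0,"jaw":0},{"tx":0,"ty":0,"tz":0,"ax":0,"ay":0,"az":0,"jaw":0}]'
python3 -m inch '[{"tx":0,"ty":0,"tz":0.12,"ax":0,"ay":0,"az":0,"jaw":0},{"tx":0,"ty":0,"tz":0,"ax":0,"ay":0,"az":0,"jaw":0}]'
python3 -c "
from h import *
im,d=viewer.get_image('scene');cv2.imwrite('pics/p2.png',cv2.resize(im[130:220,150:270,::-1],(800,600),interpolation=2))"
```

```text
t: 22.55
ee_pos: [539.4, -234.3, 60.4]
orientation: [2.58, -1.788, -0.001]
ft_force: [0.2, -0.4, -0.2]
width: 0.4
t: 22.8
ee_pos: [539.4, -234.3, 59.2]
orientation: [2.581, -1.788, -0.001]
ft_force: [-0.4, 0.9, -0.6]
width: 0.3
t: 23.05
ee_pos: [539.4, -234.4, 58.0]
orientation: [2.58, -1.788, -0.001]
ft_force: [0.6, -0.5, -0.5]
width: 0.5
```

View pics/p2.png

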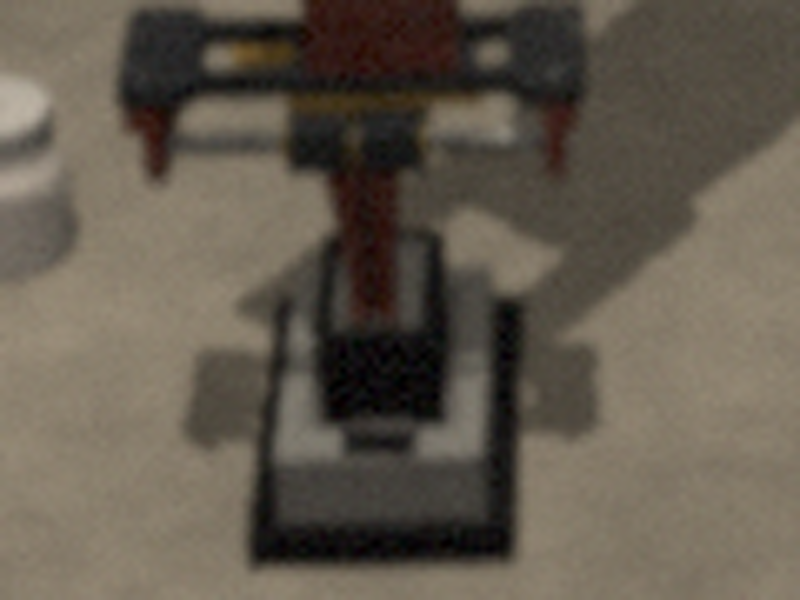

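```bash
python3 -m inch '[{"tx":0,"ty":0,"tz":0.1,"ax":0,"ay":0,"az":0,"jaw":0},{"tx":0,"ty":0,"tz":0,"ax":0,"ay":0,"az":0,"jaw":0}]'
python3 -m inch '[{"tx":0,"ty":0,"tz":0.1,"ax":0,"ay":0,"az":0,"jaw":0},{"tx":0,"ty":0,"tz":0,"ax":0,"ay":0,"az":0,"jaw":0}]'
python3 -m inch '[{"tx":0,"ty":0,"tz":0.1,"ax":0,"ay":0,"az":0,"jaw":0},{"tx":0,"ty":0,"tz":0,"ax":0,"ay":0,"az":0,"jaw":0}]'
python3 -c "
from h import *
im,d=viewer.get_image('scene');W=cloud('scene',d)
L=np.stack([(W-C0)@EX,(W-C0)@EY,W[...,2]],-1)
for v in range(168,186): print(v,[[int(round(a)) for a in L[v,u]] for u in (200,206,212)],im[v,206].tolist())
"
```

```text
t: 23.35
ee_pos: [539.4, -234.4, 57.0]
orientation: [2.58, -1.788, -0.001]
ft_force: [0.6, 0.5, -0.0]
width: 0.5
t: 23.6
ee_pos: [539.4, -234.4, 56.0]
orientation: [2.58, -1.788, -0.001]
ft_force: [-0.2, -0.8, 0.2]
width: 0.2
t: 23.85
ee_pos: [539.4, -234.4, 55.0]
orientation: [2.58, -1.788, -0.001]
ft_force: [0.3, -0.1, 1.2]
width: 0.3
168 [[-22, -19, 76], [37, 4, 115], [-17, 15, 78]] [40, 20, 13]
169 [[-14, -18, 78], [30, 3, 107], [-18, 15, 75]] [40, 21, 15]
170 [[-11, -18, 77], [33, 3, 105], [-14, 15, 74]] [36, 19, 17]
171 [[-6, -18, 77], [30, 2, 101], [-5, 15, 77]] [30, 8, 7]
172 [[-1, -17, 77], [37, 3, 102], [1230, 120, 898]] [36, 14, 12]
173 [[7, -17, 79], [36, 2, 98], [8, 16, 79]] [33, 23, 12]
174 [[9, -17, 77], [32, 2, 92], [10, 16, 77]] [34, 20, 15]
175 [[13, -17, 76], [29, 1, 86], [16, 16, 78]] [41, 25, 20]
176 [[23, -16, 80], [29, 1, 83], [17, 16, 75]] [43, 22, 15]
177 [[22, -16, 76], [28, 1, 80], [26, 17, 78]] [46, 31, 25]
178 [[24, -16, 74], [34, 1, 80], [23, 16, 72]] [37, 21, 19]
179 [[34, -15, 78], [32, 1, 76], [33, 17, 76]] [28, 21, 18]
180 [[34, -15, 74], [40, 1, 78], [37, 17, 75]] [25, 20, 17]
181 [[41, -15, 76], [41, 1, 75], [40, 17, 74]] [18, 14, 15]
182 [[38, -15, 71], [40, 1, 71], [38, 17, 69]] [13, 17, 14]
183 [[37, -16, 66], [39, 1, 68], [40, 17, 67]] [14, 15, 16]
184 [[37, -16, 63], [39, 0, 64], [39, 17, 64]] [4, 6, 7]
185 [[36, -16, 59], [40, 0, 61], [35, 16, 57]] [15, 6, 5]
```

```bash
python3 -m inch '[{"tx":0,"ty":0,"tz":0.07,"ax":0,"ay":0,"az":0,"jaw":0},{"tx":0,"ty":0,"tz":0,"ax":0,"ay":0,"az":0,"jaw":0}]'
python3 -m inch '[{"tx":0,"ty":0,"tz":0.07,"ax":0,"ay":0,"az":0,"jaw":0},{"tx":0,"ty":0,"tz":0,"ax":0,"ay":0,"az":0,"jaw":0}]'
python3 -m inch '[{"tx":0,"ty":0,"tz":0.07,"ax":0,"ay":0,"az":0,"jaw":0},{"tx":0,"ty":0,"tz":0,"ax":0,"ay":0,"az":0,"jaw":0}]'
```

```text
t: 24.15
ee_pos: [539.4, -234.4, 54.4]
orientation: [2.58, -1.788, -0.001]
ft_force: [-0.2, 0.0, 0.1]
width: 0.5
t: 24.4
ee_pos: [539.5, -234.4, 53.8]
orientation: [2.581, -1.788, -0.0]
ft_force: [-0.4, 0.1, 1.3]
width: 0.3
t: 24.65
ee_pos: [539.6, -234.4, 53.7]
orientation: [2.581, -1.789, -0.0]
ft_force: [-1.5, 0.5, 6.4]
width: 0.8
```

```bash
python3 -m inch '[{"tx":0,"ty":0,"tz":0.07,"ax":0,"ay":0,"az":0,"jaw":0},{"tx":0,"ty":0,"tz":0,"ax":0,"ay":0,"az":0,"jaw":0}]'
python3 -m inch '[{"tx":0,"ty":0,"tz":0.07,"ax":0,"ay":0,"az":0,"jaw":0},{"tx":0,"ty":0,"tz":0,"ax":0,"ay":0,"az":0,"jaw":0}]'
python3 -m inch '[{"tx":0,"ty":0,"tz":0.05,"ax":0,"ay":0,"az":0,"jaw":0},{"tx":0,"ty":0,"tz":0,"ax":0,"ay":0,"az":0,"jaw":0}]'
```

```text
t: 24.9
ee_pos: [539.7, -234.5, 53.6]
orientation: [2.581, -1.789, 0.0]
ft_force: [-2.9, 1.7, 12.7]
width: 0.6
t: 25.15
ee_pos: [539.8, -234.5, 53.5]
orientation: [2.581, -1.789, 0.001]
ft_force: [-5.1, 2.9, 17.0]
width: 0.5
t: 25.4
ee_pos: [539.9, -234.5, 53.4]
orientation: [2.581, -1.789, 0.001]
ft_force: [-6.5, 3.3, 22.0]
width: 0.3
```

```bash
python3 -m inch '[{"tx":0,"ty":0,"tz":-0.5,"ax":0,"ay":0,"az":0,"jaw":0},{"tx":0,"ty":0,"tz":-4,"ax":0,"ay":0,"az":0,"jaw":0},{"tx":0,"ty":0,"tz":-5,"ax":0,"ay":0,"az":0,"jaw":0},{"tx":0,"ty":5,"tz":-2,"ax":0,"ay":0,"az":0,"jaw":0},{"tx":0,"ty":5,"tz":0,"ax":0,"ay":0,"az":0,"jaw":0},{"tx":0,"ty":5,"tz":0,"ax":0,"ay":0,"az":0,"jaw":0},{"tx":0,"ty":3,"tz":0,"ax":0,"ay":0,"az":0,"jaw":0},{"tx":0,"ty":0,"tz":0,"ax":0,"ay":0,"az":0,"jaw":0},{"tx":0,"ty":0,"tz":0,"ax":0,"ay":0,"az":0,"jaw":0}]'
python3 chk.py pics/k2.png
python3 - <<'E'
from h import *
# slope along the top's centre strip, top camera, averaged over a few pictures; bench slope for comparison
for th in range(4):
    im,d=viewer.get_image("top");W=cloud("top",d);L=np.stack([(W-C0)@EX,(W-C0)@EY,W[...,2]],-1)
    f=lambda m:(lambda q:np.round(np.degrees(np.arctan(np.linalg.lstsq(np.c_[q[:,:2],np.ones(len(q))],q[:,2],rcond=None)[0][:2])),2))(L[m])
    print("top",f((abs(L[...,0]+4)<30)&(abs(L[...,1])<18)&(L[...,2]>68)),"bench",f((abs(L[...,0])<160)&(abs(L[...,1])<140)&(abs(L[...,2])<7)))
for th in("big_pack","plywood_stack","offcut","tape_roll","screw_jar","carton","screwdriver"):
    m=masks_of("top",th)[0]; print(th,np.round(m["location"]),round(m["score"],2))
E
```

```text
t: 26.52
ee_pos: [371.9, -297.6, 166.6]
orientation: [2.58, -1.789, 0.001]
ft_force: [0.4, 0.5, 0.2]
width: 0.5
scene 436 x [-43.2  42.7] y [-23.9  25.3] top z at centre 78.1 slope x,y deg [-8.92  1.58]
top 466 x [-44.1  34.6] y [-25.3  24.7] top z at centre 77.1 slope x,y deg [-0.14  0.56]
top [ 0.41 -0.09] bench [-0.01  0.04]
top [-0.34  0.63] bench [-0.01  0.03]
top [0.14 0.25] bench [-0.01  0.01]
top [-0.01  0.06] bench [-0.02  0.05]
big_pack [274. 162.] 0.55
plywood_stack [148. 233.] 0.68
offcut [347. 162.] 0.58Traceback (most recent call last):
  File "<stdin>", line 8, in <module>
IndexError: list index out of range
```

View pics/k2.png

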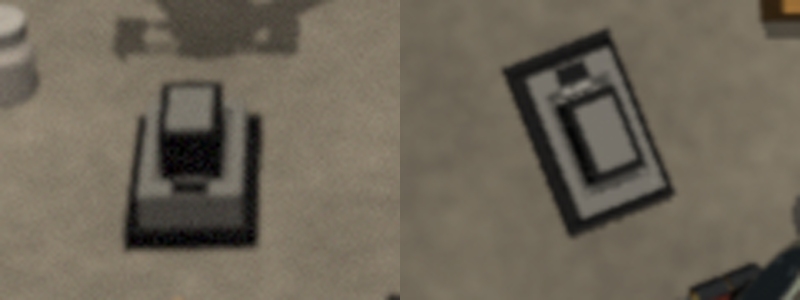

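The battery lies flat: the slope averages about 0°, and its top is at 77 mm, which puts the underside on a floor about 23 mm up. The gripper is clear of it, so I'm handing in.

```bash
python3 -c "
from workcell import ctrl
print(ctrl.close_job())"
```

```text
the job is handed in; nothing more can be done
None
```

The battery is in the cradle's pocket, flat, with the gripper let go and clear. I handed the job in at about 27 s; the hand-in gives no verdict.

**What I did:** I gripped the battery across its width and tilted it heel-up by 20°. I lowered it until the tongue felt the pocket floor, which is about 4–5 mm higher than nominal. I then slid it under the lip until the body met the lip, roughly 4 mm towards the robot from nominal. From there I rocked the heel down and released. Finally I pressed the heel with the closed fingers to 22 N, and it stayed put.

**Last checks:**
- **Flatness:** the top camera showed the battery's top at 77 mm with a slope of about 0° (±0.5°), in line with the cradle.
- **Tongue tip:** it sits at about pocket x -54 mm, inside the allowed -56.5 to -45.5 mm. My tray estimate is only good to about 2 mm.
- **Forces:** the highest reading at the wrist was about 23 N, during that final press. Readings while rocking down stayed under about 10 N.

**Checks that disagreed or failed:**
- **Catch click:** I never saw a clear click in the force readings. I infer the battery is past the catch because it lies flat and did not move when pressed.
- **Scene camera slope:** it gave about -9°, which I put down to edge points and ignored. The top camera and the press both contradict it.
- **Closed fingertips:** they touched about 23 mm higher than the reported TCP suggested, so the press took longer than planned.
- **Other things on the bench:** the last check found the big pack, plywood and offcut where they were, within a few pixels. It then stopped when the network missed the tape roll, so the tape roll, jar, carton and screwdriver were not rechecked. I felt no contact with any of them.

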